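# Build the infrared beam line in order on the optical rail

### The job

Finish the beam line on the optical rail so that, going from the finned infrared source to the integrating sphere, the iris stands next to the source, then the polariser, then the sample holder, and the lens next to the sphere: the sample holder thus comes between the polariser and the lens. Use all four carriers, one optic on each; stand every optic upright in the middle of its carrier and square across the beam (either face forward), do not tip any of them over on the way, and leave them at rest.

Things in the scene. Friction and masses are not known exactly. Their poses are not given: they have to be found in the camera images.
- source: finned cylindrical infrared source, grey metal, 68 mm across its fins and 171 mm high over the bench, with a round port on each side along the rail; fixed on one end of the rail (either end, drawn afresh). Origin on its vertical axis at bench level; its y axis runs along the rail.
- sphere: white integrating sphere, 84 mm diameter, with a black seam and a black detector box on top (top 171 mm over the bench), a metal port ring on each side along the rail; fixed on the other end of the rail. Origin on its vertical axis at bench level; its y axis runs along the rail.
- carrier_a: flat black carrier, top 60 x 60 mm, 40 mm above the bench, clamped on the aluminium rail (50 mm wide, 25 mm high); the one at the rail's left (+y) end, about 113 mm from the source or sphere there. Origin: centre of the top face; z up, y along the rail to the left, x across it. A clamp knob sticks out 19 mm from its near side, below the top.
- carrier_b: the second carrier from the left, about 88 mm from its neighbours; same size and axes as carrier_a.
- carrier_c: the third carrier from the left, same size and axes.
- carrier_d: the carrier at the rail's right (-y) end, same size and axes.
- iris: iris: slim black ring, 42 mm diameter, 15 mm thick, a thin lever straight up from its rim (top 116 mm above the underside), on a post and a heavy square steel foot 50 x 50 x 12 mm; 0.2 to 0.4 kg. Origin: centre of the foot's underside, z up, y the optical axis (75 mm up), x across. Starts on a carrier. Grip across the 42 mm width (along x) 75 mm up, or the thickness near the top.
- polariser: polariser in a rotation mount: wide aluminium disc with black notches, 58 mm diameter, 25 mm thick, a small brass lock screw on top (top 113 mm above the underside). Foot, post, mass, origin and axes as for the iris. Starts on a carrier. Grip across the 58 mm width (along x) 75 mm up, or the thickness near the top.
- sample_holder: sample holder: upright rectangular aluminium plate, 52 mm wide (x), 10 mm thick (y), edges 43 and 107 mm above the underside, with brass screws and a white pellet. Foot, post, mass, origin and axes as for the iris. Starts on the bench near the robot, left or right. Grip across the 52 mm width (along x) 75 mm up, or the thickness near the top.
- lens: lens tube: short black barrel along its y axis, 34 mm diameter, 50 mm long, glass at both ends, a 41 mm aluminium clamp ring round its middle (16 mm wide, top 96 mm above the underside). Foot, post, mass, origin and axes as for the iris. Starts on the bench near the robot, on the other side from the sample holder. Grip across the ring (along x) 75 mm up.
Things that resemble listed ones, but are neither listed nor needed, are in the scene too. What is shaped like the lens but green or pink is not meant.

How it is judged:
By the outcome, as a careful person would: the job done as asked, in the order asked, and still so for the second after the job is handed in, with the robot touching nothing.
It also fails if it takes over 128 s, if anything falls off the work surface, if the arm or the gripper's body presses on something with over 40 N, if the wrist force passes 120 N, or if a joint passes its speed limit or range.

### The arm

A 7-joint arm with a two-finger parallel gripper is mounted at the origin on the work surface. World frame = base frame: x ahead of the robot, y to its left, z up, the work surface at z = 0. Lengths are in m, angles in degrees, forces in N, time in s.
With the tool pointing down it reaches from about 0.425 to 0.875 m from the base axis. Payload 8.4 kg.
Tool frame: the origin (TCP) lies midway between the tips of the shut fingers; the grasp point (between the pads) lies 19 mm behind it (arm.tcp_to_grasp is the distance from the TCP to the grasp point, in m); z points along the fingers, y is the line along which they close (so a half turn about z gives the same grasp; the last joint's range is limited). The gripper opens to 87 mm and grips with 3 to 60 N. Pads are 19 mm wide; open, the fingers measure 117 mm over their backs; the gripper's body (75 mm by 190 mm) begins 51 mm behind the grasp point.
Start: joints at [71.093, 19.091, 2.286, 83.961, -0.768, 76.965, -3.352], TCP at [0.149, -0.633, 0.223] pointing down, gripper open.
Joint ranges: [-147.57, 147.57], [-21.85, 119.76], [-74.77, 79.35], [14.55, 137.4], [-85.83, 265.84], [4.83, 119.75], [-152.11, 152.11]. Speed limits (degrees/s): [127.2, 127.2, 159.86, 159.86, 180, 180, 180].

### API

Orientations are given as a 3x3 rotation matrix whose columns are the frame's x, y, z axes.
In Python, from cell import arm, vision, job, finder gives the robot as it stands. The module is installed in compiled form; this text tells all that it offers.
- The arm moves only by the shell command python3 -m crank 'ROWS' [OPENING] [FORCE]. ROWS is JSON, a list of rows, each an object of numbers: "dx", "dy", "dz": the shift along the world's x, y, z in cm; "yaw": the turn about the world's z in degrees. In form: [{"dx": .., "dy": .., "dz": .., "yaw": ..}, ...]. A call has 1 to 10 rows; each row shifts and turns the commanded pose from where the row before left it; what a row does not reach is not made up. A row lasts 1/12 s, in which the tool goes at most 41.7 mm and 7.16 degrees, less where a joint would pass 70% of its speed; a pose out of reach is approached as far as the arm can. A call with a gripper value outside its range is refused whole. OPENING is the opening in per cent of the stroke, from 0 (shut) to 100 (fully open), set as the call begins (- or left out, the last holds). The fingers move at their own pace and stop on an object; FORCE is the grip in N (left out, the last holds). Time passes only in rows, so rows that do not move let the fingers close. It gives the time, the measured TCP pose, the force, the opening and the grip force at its end, in the units of the state.
- arm.state(): the state, without advancing time (a new reading comes with each control period).
- vision.camera(name): name is "scene" or "top" or "wrist"; returns (picture, depth): 400x640x3 uint8, blue, green, red; 400x640 float32, m along the optical axis (not along the pixel's ray), 0 where there is no reading.
- vision.calibration(name): a dict with "fx", "fy", "cx", "cy" (pixels), "k1" (the pictures are not rectified: a ray, as slopes to the right and down, at radius r is drawn at 1 + k1 r^2 times it, then the intrinsics apply), "view" (4x4, takes a point from world to camera coordinates); the wrist camera has in their place "T_tool_cam" (4x4, takes a point from camera to tool coordinates, whose origin is the TCP and whose axes are the flange's). Camera axes: x right, y up, looking along -z (the intrinsics and any distortion apply to the point x, -y, -z); pixel columns grow to the right and rows downward; lengths in m; the calibration is good to about 2 mm. A picture is of the moment at which its call begins: read the wrist's pose just before it. calibration takes no time and is no camera call.
- job.job_done(): hands the job in; it is judged then, once.
Trained networks look in the newest picture that a camera, given by its name, has taken for a name from the list of things; names that differ only in an ending like _2 or _b are one class to them, and where a whole thing is asked for, a point or a joint stands for the part that bears it (a point fixed in the world has none). Each returns a list of dicts, best first, with "score" (0 to 1); they miss things now and then, are a little off and sometimes report something else, mostly with a low value. They report only what shows in the picture. A call takes as long as a camera call. They do not tell look-alikes from the thing itself.
- finder.boxes_of(query, camera): "xy" ([column, row] in pixels, amid what is visible of it).
- finder.outline_of(query, camera): "region" (400x640 bool, what is visible of it) and "xy" ([column, row] in pixels, amid what is visible of it).
The state is a dict: "time": time; "qpos": joint angles; "qvel": joint speeds; "effort": joint torques, N m; "position": TCP position; "tool_rot": TCP orientation; "wrist_force": force on the tool from outside, world axes, zero at the start; "ft_torque": the same for the moment, N m; "gripper_width": finger opening in m; "grip_force": force on a finger pad.
Only numpy, scipy, OpenCV 4.12 (cv2) and the standard library are available. Lean on these libraries where they do the work, as an engineer would, in place of code of your own. Each camera call takes 0.05 s, during which the arm holds its last target. There are 200 camera calls.

## Working session

There is one attempt and no reset: what is moved stays moved. The work goes in short steps, Python scripts to look and compute and a shell command to move; the robot and the scene stay as the last step left them, time stands still between calls to the robot, and variables do not carry over. Pictures are saved under pics/ and viewed, at most 14 in all, crops included, and the job is handed in when it is done.

```bash
mkdir -p pics; ls
cat > h.py <<'E'
import numpy as np, cv2
from cell import arm, vision, job, finder
def ray_pts(name, px, depth=None, z=None, st=None):
    c=vision.calibration(name); px=np.atleast_2d(px).astype(float)
    K=np.array([[c['fx'],0,c['cx']],[0,c['fy'],c['cy']],[0,0,1]])
    s=cv2.undistortPoints(px[:,None],K,np.array([c['k1'],0,0,0.]))[:,0]
    d=np.c_[s[:,0],-s[:,1],-np.ones(len(s))]
    if name=='wrist':
        T=np.eye(4); T[:3,:3]=st['tool_rot']; T[:3,3]=st['position']; M=T@np.array(c['T_tool_cam'])
    else: M=np.linalg.inv(np.array(c['view']))
    o=M[:3,3]; D=d@M[:3,:3].T
    t=np.atleast_1d(depth)[:,None] if z is None else ((z-o[2])/D[:,2])[:,None]
    return o+D*t
E
python3 - <<'E'
from h import *
print(arm.state()['time'])
for n in('scene','top'):
    p,d=vision.camera(n); cv2.imwrite(f'pics/{n}1.png',p); np.save(f'{n}d.npy',d)
    for q in('source','sphere','carrier_a','iris','polariser','sample_holder','lens'):
        for r in finder.outline_of(q,n)[:5]:
            m=r['region']&(d>0)
            if not m.any(): continue
            v,u=np.nonzero(m); P=ray_pts(n,np.c_[u,v],d[v,u])
            print(n,q,round(r['score'],2),np.round(r['xy']),np.round(np.median(P,0),3),np.round(np.percentile(P,2,0),3),np.round(np.percentile(P,98,0),3))
print(arm.state()['time'])
E
```

```text
pics
0.0
scene source 0.46 [394. 208.] [ 0.576 -0.014  0.061] [ 0.551 -0.033  0.042] [0.597 0.014 0.136]
scene sphere 0.94 [428. 136.] [0.552 0.174 0.132] [0.505 0.145 0.012] [0.579 0.244 0.172]
scene carrier_a 0.95 [388. 225.] [ 0.583 -0.034  0.034] [ 0.527 -0.044  0.013] [0.606 0.011 0.043]
scene carrier_a 0.75 [378. 245.] [ 0.59  -0.095  0.04 ] [ 0.545 -0.121  0.013] [ 0.618 -0.059  0.043]
scene carrier_a 0.62 [413. 196.] [0.583 0.06  0.038] [0.536 0.047 0.023] [0.591 0.107 0.042]
scene carrier_a 0.59 [361. 276.] [ 0.609 -0.174  0.04 ] [ 0.566 -0.204  0.011] [ 0.632 -0.142  0.043]
scene iris 0.87 [393. 209.] [ 0.576 -0.014  0.062] [ 0.55  -0.033  0.044] [0.598 0.012 0.137]
scene polariser 0.86 [410. 164.] [0.559 0.073 0.113] [0.527 0.06  0.026] [0.581 0.154 0.149]
scene sample_holder 0.4 [335. 310.] [ 0.627 -0.306  0.133] [ 0.578 -0.328  0.023] [ 0.649 -0.264  0.171]
scene lens 0.93 [258. 253.] [ 0.413 -0.255  0.063] [ 0.386 -0.276  0.002] [ 0.432 -0.222  0.095]
scene lens 0.84 [287. 223.] [ 0.414 -0.156  0.038] [ 0.381 -0.178  0.001] [ 0.436 -0.12   0.096]
scene lens 0.6 [162. 26
[... 804 characters left out ...]
204  0.017] [ 0.624 -0.143  0.044]
top iris 0.92 [304. 145.] [ 0.566 -0.009  0.054] [ 0.548 -0.032  0.041] [0.596 0.016 0.142]
top sample_holder 0.62 [192. 231.] [0.395 0.233 0.027] [0.367 0.213 0.003] [0.424 0.258 0.11 ]
top lens 0.95 [431. 266.] [ 0.297 -0.258  0.087] [ 0.273 -0.28   0.009] [ 0.322 -0.243  0.097]
top lens 0.94 [484. 276.] [ 0.27  -0.37   0.082] [ 0.246 -0.392  0.005] [ 0.294 -0.353  0.097]
top lens 0.89 [367. 213.] [ 0.403 -0.144  0.087] [ 0.38  -0.172  0.001] [ 0.443 -0.121  0.097]
top lens 0.89 [462. 321.] [ 0.185 -0.317  0.084] [ 0.159 -0.35   0.003] [ 0.206 -0.299  0.096]
top lens 0.67 [416. 215.] [ 0.4   -0.242  0.086] [ 0.381 -0.273  0.006] [ 0.425 -0.22   0.097]
0.8
```

View pics/scene1.png

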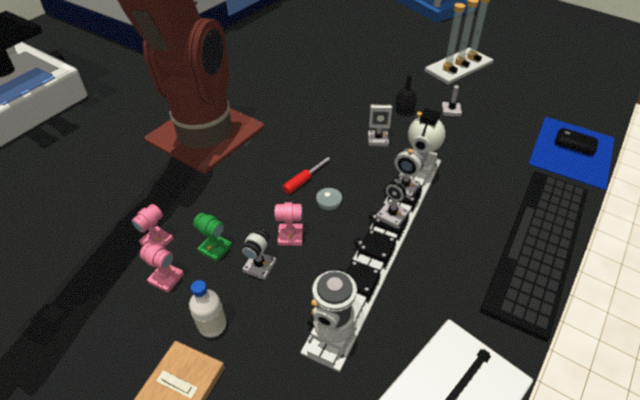

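View pics/top1.png

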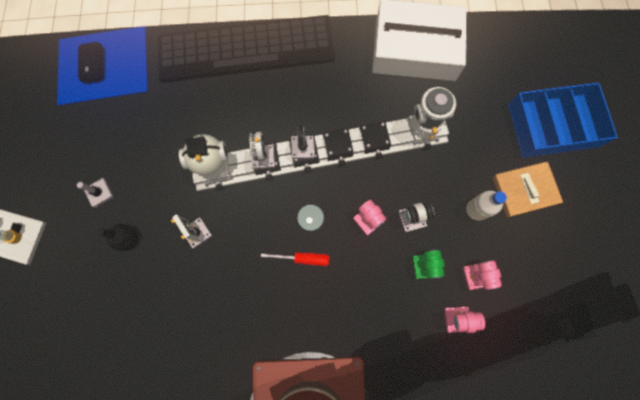

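Scene picture: the sphere (428,136) is at the left (+y) end and the source (335,310) at the right. The polariser (408,165) is on carrier_a, the iris (395,195) on b, and c and d are empty.

Lens candidates in the top picture:
- black, with grey ring and steel foot: (416,215)
- pink: (370,215), (484,276), (465,321)
- green: (430,265)

I choose the black one at (416,215). For the sample holder, the plate at top (192,231) is the choice; the posts at (95,190) and (120,237) are something else.

Run:
```python
from h import *
s=arm.state(); print(np.round(s['tool_rot'],2).tolist(), s['gripper_width'], arm.tcp_to_grasp); print(np.round(vision.calibration('wrist')['T_tool_cam'],3).tolist())
for n in('scene','top'):
    d=np.load(n+'d.npy'); p=cv2.imread(f'pics/{n}1.png')
    v,u=np.nonzero(d>0); P=ray_pts(n,np.c_[u,v],d[v,u])
    def rect(lbl,c,R,z0,z1):
        m=(np.hypot(P[:,0]-c[0],P[:,1]-c[1])<R)&(P[:,2]>z0)&(P[:,2]<z1)
        if m.sum()<20: return print(n,lbl,'few')
        print(n,lbl,m.sum(),np.round(cv2.minAreaRect(P[m,:2].astype(np.float32))[0],4),np.round(cv2.minAreaRect(P[m,:2].astype(np.float32))[1],3),round(cv2.minAreaRect(P[m,:2].astype(np.float32))[2],1))
    rect('c',(.576,-.089),.05,.037,.046); rect('d',(.59,-.175),.05,.037,.046)
    rect('lensfoot',(.405,-.25),.05,.008,.016); rect('lenstop',(.405,-.25),.05,.07,.1)
    rect('samfoot',(.395,.233),.05,.008,.016); rect('samtop',(.395,.233),.05,.06,.11)
    rect('iristop',(.566,-.009),.05,.08,.13); rect('irisfoot',(.566,-.009),.05,.048,.056)
    rect('poltop',(.55,.075),.05,.08,.145); rect('srctop',(.6,-.285),.06,.16,.18)
a=cv2.resize(cv2.imread('pics/top1.png')[185:245,380:450],None,fx=5,fy=5);b=cv2.resize(cv2.imread('pics/top1.png')[205:265,160:230],None,fx=5,fy=5)
cv2.imwrite('pics/crop.png',np.hstack([a,b]))
```

```text
[[0.97, 0.23, 0.0], [0.23, -0.97, 0.0], [0.0, -0.0, -1.0]] 0.08689450477963116 0.0187
[[-0.0, 0.956, 0.294, 0.082], [1.0, 0.0, 0.001, -0.001], [0.0, 0.294, -0.956, -0.162], [0.0, 0.0, 0.0, 1.0]]
scene c 735 [ 0.5832 -0.0793] [0.061 0.082] 8.0
scene d 709 [ 0.5976 -0.1754] [0.061 0.062] 9.7
scene lensfoot 369 [ 0.4064 -0.2487] [0.051 0.052] 12.8
scene lenstop 532 [ 0.4066 -0.2487] [0.04  0.055] 12.9
scene samfoot 192 [0.396  0.2408] [0.05  0.055] 31.1
scene samtop 356 [0.3958 0.2381] [0.05  0.024] 43.4
scene iristop 257 [ 0.5735 -0.0111] [0.042 0.015] 6.7
scene irisfoot 347 [ 0.5729 -0.008 ] [0.051 0.054] 0.6
scene poltop 556 [0.554  0.0806] [0.057 0.028] 0.6
scene srctop 916 [ 0.6157 -0.2912] [0.055 0.056] 70.9
top c 665 [ 0.5838 -0.0877] [0.062 0.06 ] 8.9
top d 658 [ 0.5975 -0.1743] [0.062 0.06 ] 9.0
top lensfoot 219 [ 0.4056 -0.2473] [0.05 0.05] 12.2
top lenstop 470 [ 0.4054 -0.2476] [0.041 0.053] 10.2
top samfoot 287 [0.3951 0.2396] [0.05  0.051] 31.7
top samtop 293 [0.3938 0.2419] [0.053 0.019] 32.1
top iristop 52 [ 0.5715 -0.0094] [0.014 0.041] 80.5
top irisfoot 363 [ 0.5728 -0.0071] [0.05  0.051] 88.6
top poltop 341 [0.5533 0.0827] [0.057 0.024] 3.0
top srctop 596 [ 0.6124 -0.2915] [0.062 0.062] 78.0
```

View pics/crop.png

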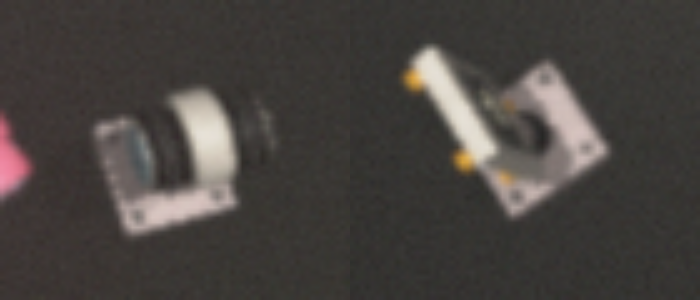

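The crop confirms both choices: a black lens barrel with an aluminium ring on the left, and the plate with brass screws on the right. The rail yaw is about 9°. Carriers: d (.5975,-.1745), c (.5837,-.0877), b (.570,-.001), a (.556,.086). Now moving above the iris.

```bash
python3 -m crank '[{"dz":0.4,"dx":2.12,"dy":3.13,"yaw":3.8},{"dz":0.4,"dx":2.12,"dy":3.13,"yaw":3.8},{"dz":0.4,"dx":2.12,"dy":3.13,"yaw":3.8},{"dz":0.4,"dx":2.12,"dy":3.13,"yaw":3.8},{"dz":0.4,"dx":2.12,"dy":3.13,"yaw":3.8},{"dz":0.4,"dx":2.12,"dy":3.13,"yaw":3.8},{"dz":0.4,"dx":2.12,"dy":3.13,"yaw":3.8},{"dz":0.4,"dx":2.12,"dy":3.13,"yaw":3.8},{"dz":0.4,"dx":2.12,"dy":3.13,"yaw":3.8},{"dz":0.4,"dx":2.12,"dy":3.13,"yaw":3.8}]' 100 25
python3 -m crank '[{"dx":2.12,"dy":3.13,"yaw":3.8},{"dx":2.12,"dy":3.13,"yaw":3.8},{"dx":2.12,"dy":3.13,"yaw":3.8},{"dx":2.12,"dy":3.13,"yaw":3.8},{"dx":2.12,"dy":3.13,"yaw":3.8},{"dx":2.12,"dy":3.13,"yaw":3.8},{"dx":2.12,"dy":3.13,"yaw":3.8},{"dx":2.12,"dy":3.13,"yaw":3.8},{"dx":2.12,"dy":3.13,"yaw":3.8},{"dx":2.12,"dy":3.13,"yaw":3.8}]'
python3 -m crank '[{},{},{}]'
cat > look.py <<'E'
import sys
from h import *
# usage: look.py pic label,x,y,R,z0,z1 ...   rect fits from wrist depth
st=arm.state(); p,d=vision.camera('wrist'); cv2.imwrite(f'pics/{sys.argv[1]}.png',p)
Y=np.array(st['tool_rot'])[:,1]
print('tcp',np.round(st['position'],4),'tool y deg',round(np.degrees(np.arctan2(Y[1],Y[0])),2),'t',round(st['time'],2),'w',round(st['gripper_width'],4))
v,u=np.nonzero(d>0); P=ray_pts('wrist',np.c_[u,v],d[v,u],st=st)
for a in sys.argv[2:]:
    l,*f=a.split(','); x,y,R,z0,z1=map(float,f)
    m=(np.hypot(P[:,0]-x,P[:,1]-y)<R)&(P[:,2]>z0)&(P[:,2]<z1)
    if m.sum()<20: print(l,'few'); continue
    c,w,an=cv2.minAreaRect(P[m,:2].astype(np.float32)); print(l,m.sum(),np.round(c,4),np.round(w,3),round(an,1),'zmed',round(float(np.median(P[m,2])),4))
E
python3 look.py w1 irisfoot,.5728,-.0075,.045,.047,.057 iristop,.5728,-.0075,.04,.09,.14 c,.5837,-.0877,.05,.037,.046 polfoot,.5535,.082,.045,.047,.057 poltop,.5535,.082,.05,.09,.146
```

```text
time: 1.63
position: [0.3614, -0.3181, 0.2631]
tool_rot: [[0.624, 0.782, 0.0], [0.782, -0.624, -0.001], [-0.0, 0.001, -1.0]]
wrist_force: [1.1, -0.9, 0.4]
gripper_width: 0.0874
grip_force: 0.0
tcp [ 0.3614 -0.3181  0.2631] tool y deg -38.6 t 1.63 w 0.0874
irisfoot few
iristop few
c few
polfoot few
poltop few$[0]: bad value
$[0]: bad value
```

View pics/w1.png

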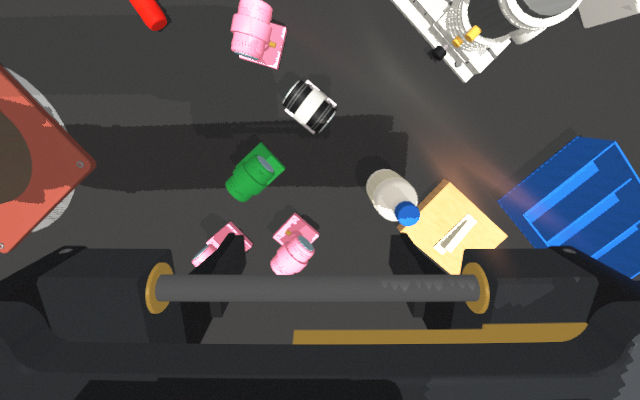

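The wrist view shows the lens at (310,107), black with a white ring, and the source at (515,15). Rows need all four keys, so I redo the second half.

```bash
python3 -m crank '[{"dz":0,"dx":2.12,"dy":3.11,"yaw":3.8},{"dz":0,"dx":2.12,"dy":3.11,"yaw":3.8},{"dz":0,"dx":2.12,"dy":3.11,"yaw":3.8},{"dz":0,"dx":2.12,"dy":3.11,"yaw":3.8},{"dz":0,"dx":2.12,"dy":3.11,"yaw":3.8},{"dz":0,"dx":2.12,"dy":3.11,"yaw":3.8},{"dz":0,"dx":2.12,"dy":3.11,"yaw":3.8},{"dz":0,"dx":2.12,"dy":3.11,"yaw":3.8},{"dz":0,"dx":2.12,"dy":3.11,"yaw":3.8},{"dz":0,"dx":2.12,"dy":3.11,"yaw":3.8}]' | tail -1
python3 -m crank '[{"dx":0,"dy":0,"dz":0,"yaw":0},{"dx":0,"dy":0,"dz":0,"yaw":0}]' | tail -1
python3 look.py w2 irisfoot,.5728,-.0075,.045,.047,.057 iristop,.5728,-.0075,.04,.09,.14 c,.5837,-.0877,.05,.037,.046 polfoot,.5535,.082,.045,.047,.057 poltop,.5535,.082,.05,.09,.146
```

```text
grip_force: 0.0
grip_force: 0.0
tcp [ 0.5732 -0.0063  0.2622] tool y deg -0.54 t 2.68 w 0.0871
irisfoot 773 [0.574  0.0012] [0.035 0.05 ] 89.4 zmed 0.0516
iristop 700 [ 0.5734 -0.0062] [0.015 0.041] 89.6 zmed 0.129
c 1713 [ 0.5851 -0.0868] [0.06  0.061] 8.7 zmed 0.0396
polfoot 693 [0.5554 0.0837] [0.05  0.049] 2.5 zmed 0.0517
poltop 1438 [0.555  0.0833] [0.058 0.024] 2.6 zmed 0.1395
```

View pics/w2.png

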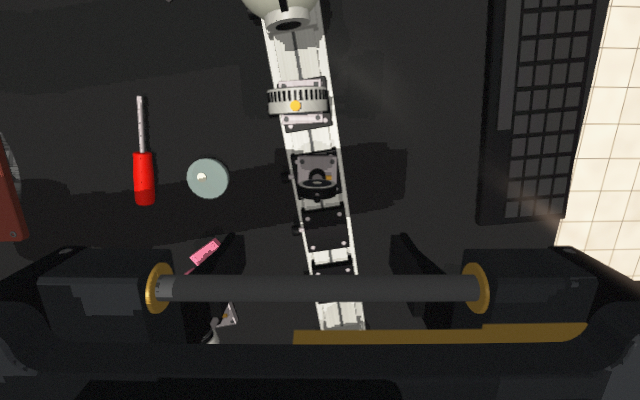

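The iris is at (315,180) between the fingers, with the polariser at (297,102) and carrier c at (325,228). The tool is centred on the iris, so I descend, grip and lift.

```bash
python3 -m crank '[{"dx":0,"dy":0,"dz":-3,"yaw":0},{"dx":0,"dy":0,"dz":-3,"yaw":0},{"dx":0,"dy":0,"dz":-3,"yaw":0},{"dx":0,"dy":0,"dz":-3,"yaw":0},{"dx":0,"dy":0,"dz":-2.5,"yaw":0},{"dx":0,"dy":0,"dz":-2.1,"yaw":0},{"dx":0,"dy":0,"dz":0,"yaw":0},{"dx":0,"dy":0,"dz":0,"yaw":0}]' 
python3 -m crank '[{"dx":0,"dy":0,"dz":0,"yaw":0},{"dx":0,"dy":0,"dz":0,"yaw":0},{"dx":0,"dy":0,"dz":0,"yaw":0},{"dx":0,"dy":0,"dz":0,"yaw":0},{"dx":0,"dy":0,"dz":0,"yaw":0},{"dx":0,"dy":0,"dz":0,"yaw":0},{"dx":0,"dy":0,"dz":0,"yaw":0},{"dx":0,"dy":0,"dz":0,"yaw":0}]' 0 30
```

```text
time: 3.4
position: [0.5718, -0.0103, 0.0963]
tool_rot: [[0.016, 1.0, -0.002], [1.0, -0.016, -0.0], [-0.001, -0.002, -1.0]]
wrist_force: [-0.1, 0.7, 0.1]
gripper_width: 0.0868
grip_force: 0.0
time: 4.07
position: [0.5727, -0.0087, 0.0966]
tool_rot: [[0.013, 1.0, -0.0], [1.0, -0.013, -0.0], [-0.0, -0.0, -1.0]]
wrist_force: [-0.1, 0.9, -0.6]
gripper_width: 0.0415
grip_force: 0.0
```

```bash
python3 -m crank '[{"dx":0,"dy":0,"dz":0,"yaw":0},{"dx":0,"dy":0,"dz":0,"yaw":0},{"dx":0,"dy":0,"dz":0,"yaw":0},{"dx":0,"dy":0,"dz":0.5,"yaw":0},{"dx":0,"dy":0,"dz":1,"yaw":0},{"dx":0,"dy":0,"dz":1.5,"yaw":0},{"dx":0,"dy":0,"dz":1,"yaw":0}]'
python3 -m crank '[{"dx":0.16,"dy":-1.03,"dz":0,"yaw":0.5},{"dx":0.25,"dy":-1.6,"dz":0,"yaw":1},{"dx":0.3,"dy":-2,"dz":0,"yaw":1},{"dx":0.3,"dy":-2,"dz":0,"yaw":1},{"dx":0.3,"dy":-2,"dz":0,"yaw":1},{"dx":0.3,"dy":-2,"dz":0,"yaw":1},{"dx":0.3,"dy":-2,"dz":0,"yaw":1},{"dx":0.25,"dy":-1.7,"dz":0,"yaw":1},{"dx":0.2,"dy":-1.4,"dz":0,"yaw":1},{"dx":0.2,"dy":-1,"dz":0,"yaw":1}]'
python3 -m crank '[{"dx":0,"dy":0,"dz":0,"yaw":0},{"dx":0,"dy":0,"dz":0,"yaw":0},{"dx":0,"dy":0,"dz":0,"yaw":0},{"dx":0,"dy":0,"dz":0,"yaw":0}]'
python3 look.py w3 irisfoot,.599,-.1736,.045,.080,.097 iristop,.599,-.1736,.045,.14,.19 c,.5837,-.0877,.05,.037,.046
```

```text
time: 4.65
position: [0.5728, -0.0086, 0.1382]
tool_rot: [[0.013, 1.0, 0.0], [1.0, -0.013, 0.0], [0.0, 0.0, -1.0]]
wrist_force: [0.1, -0.2, -3.2]
gripper_width: 0.0408
grip_force: 30.0
time: 5.48
position: [0.5982, -0.1782, 0.1371]
tool_rot: [[-0.151, 0.989, 0.0], [0.989, 0.151, -0.001], [-0.001, -0.0, -1.0]]
wrist_force: [0.8, -0.3, -2.3]
gripper_width: 0.0402
grip_force: 30.0
time: 5.82
position: [0.5984, -0.1747, 0.1368]
tool_rot: [[-0.153, 0.988, 0.0], [0.988, 0.153, 0.0], [0.0, 0.0, -1.0]]
wrist_force: [-0.4, 0.6, -3.4]
gripper_width: 0.0405
grip_force: 30.0
tcp [ 0.5984 -0.1747  0.1368] tool y deg 8.79 t 5.82 w 0.0405
irisfoot 2917 [ 0.5986 -0.1703] [0.05  0.046] 9.1 zmed 0.0918
iristop 4868 [ 0.5986 -0.1735] [0.066 0.024] 8.7 zmed 0.1651
c 5332 [ 0.5845 -0.0872] [0.059 0.059] 8.7 zmed 0.0397
```

View pics/w3.png

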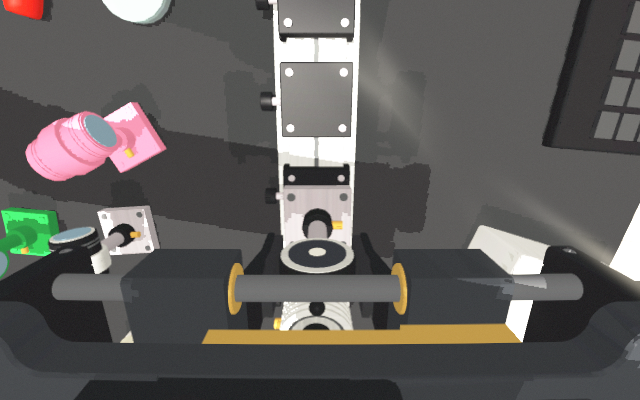

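The iris foot (317,215) sits over carrier d, aligned with it. I shift 1 mm, lower, release and rise.

```bash
python3 -m crank '[{"dx":0,"dy":-0.1,"dz":-1,"yaw":0.2},{"dx":0,"dy":0,"dz":-1,"yaw":0},{"dx":0,"dy":0,"dz":-0.8,"yaw":0},{"dx":0,"dy":0,"dz":-0.5,"yaw":0},{"dx":0,"dy":0,"dz":-0.4,"yaw":0},{"dx":0,"dy":0,"dz":-0.2,"yaw":0},{"dx":0,"dy":0,"dz":-0.1,"yaw":0},{"dx":0,"dy":0,"dz":0,"yaw":0},{"dx":0,"dy":0,"dz":0,"yaw":0}]'
python3 -m crank '[{"dx":0,"dy":0,"dz":0,"yaw":0},{"dx":0,"dy":0,"dz":0,"yaw":0},{"dx":0,"dy":0,"dz":0,"yaw":0},{"dx":0,"dy":0,"dz":0,"yaw":0},{"dx":0,"dy":0,"dz":0,"yaw":0},{"dx":0,"dy":0,"dz":1,"yaw":0},{"dx":0,"dy":0,"dz":3,"yaw":0},{"dx":0,"dy":0,"dz":4,"yaw":0},{"dx":0,"dy":0,"dz":4,"yaw":0},{"dx":0,"dy":0,"dz":4,"yaw":0}]' 100
python3 -m crank '[{"dx":0,"dy":0,"dz":0,"yaw":0},{"dx":0,"dy":0,"dz":0,"yaw":0}]' |tail -2
python3 look.py w4 irisfoot,.599,-.1736,.045,.047,.057 iristop,.599,-.1736,.045,.09,.14 c,.5837,-.0877,.05,.037,.046 d,.599,-.174,.05,.037,.045
```

```text
time: 6.62
position: [0.5986, -0.1771, 0.0968]
tool_rot: [[-0.155, 0.988, 0.001], [0.988, 0.155, -0.0], [-0.0, 0.001, -1.0]]
wrist_force: [-0.8, 0.7, -3.9]
gripper_width: 0.0407
grip_force: 30.0
time: 7.45
position: [0.5979, -0.1767, 0.2593]
tool_rot: [[-0.155, 0.988, 0.0], [0.988, 0.155, 0.0], [0.0, 0.0, -1.0]]
wrist_force: [1.6, -0.5, 1.0]
gripper_width: 0.0864
grip_force: 0.0
gripper_width: 0.0864
grip_force: 0.0
tcp [ 0.5997 -0.177   0.2603] tool y deg 8.93 t 7.62 w 0.0864
irisfoot 767 [ 0.5994 -0.1747] [0.05  0.049] 8.8 zmed 0.0518
iristop 704 [ 0.599  -0.1747] [0.041 0.015] 8.6 zmed 0.1292
c 2420 [ 0.5847 -0.0877] [0.059 0.059] 8.5 zmed 0.0397
d 526 [ 0.5984 -0.1732] [0.06 0.06] 9.0 zmed 0.0396
```

Iris is within 1 mm of d's centre. Next is the polariser.

```bash
python3 -m crank '[{"dx":-0.45,"dy":2.6,"dz":0,"yaw":-0.63},{"dx":-0.45,"dy":2.6,"dz":0,"yaw":-0.63},{"dx":-0.45,"dy":2.6,"dz":0,"yaw":-0.63},{"dx":-0.45,"dy":2.6,"dz":0,"yaw":-0.63},{"dx":-0.45,"dy":2.6,"dz":0,"yaw":-0.63},{"dx":-0.45,"dy":2.6,"dz":0,"yaw":-0.63},{"dx":-0.45,"dy":2.6,"dz":0,"yaw":-0.63},{"dx":-0.45,"dy":2.6,"dz":0,"yaw":-0.63},{"dx":-0.45,"dy":2.6,"dz":0,"yaw":-0.63},{"dx":-0.45,"dy":2.6,"dz":0,"yaw":-0.63}]' |tail -1
python3 -m crank '[{"dx":0,"dy":0,"dz":0,"yaw":0},{"dx":0,"dy":0,"dz":0,"yaw":0},{"dx":0,"dy":0,"dz":0,"yaw":0}]' |tail -1
python3 look.py w5 polfoot,.5535,.082,.045,.047,.057 poltop,.5535,.082,.05,.09,.146 b,.571,0,.05,.037,.046
```

```text
grip_force: 0.0
grip_force: 0.0
tcp [0.5529 0.0822 0.2556] tool y deg 2.62 t 8.75 w 0.087
polfoot 690 [0.5546 0.0973] [0.05  0.024] 3.2 zmed 0.0516
poltop 1639 [0.5549 0.0849] [0.058 0.024] 2.2 zmed 0.1363
b 1714 [ 0.573  -0.0079] [0.06  0.061] 8.4 zmed 0.0396
```

Carrier b actually centres at (.573,-.008), so the spacing is uneven; I will measure a once it's clear. Gripping the polariser.

```bash
python3 -m crank '[{"dx":0.1,"dy":0.2,"dz":-3,"yaw":0},{"dx":0.1,"dy":0.2,"dz":-3,"yaw":0},{"dx":0,"dy":0,"dz":-3,"yaw":0},{"dx":0,"dy":0,"dz":-3,"yaw":0},{"dx":0,"dy":0,"dz":-2.3,"yaw":0},{"dx":0,"dy":0,"dz":-1.7,"yaw":0},{"dx":0,"dy":0,"dz":0,"yaw":0},{"dx":0,"dy":0,"dz":0,"yaw":0},{"dx":0,"dy":0,"dz":0,"yaw":0}]' 
python3 -m crank '[{"dx":0,"dy":0,"dz":0,"yaw":0},{"dx":0,"dy":0,"dz":0,"yaw":0},{"dx":0,"dy":0,"dz":0,"yaw":0},{"dx":0,"dy":0,"dz":0,"yaw":0},{"dx":0,"dy":0,"dz":0,"yaw":0},{"dx":0,"dy":0,"dz":0,"yaw":0},{"dx":0,"dy":0,"dz":0,"yaw":0},{"dx":0,"dy":0,"dz":0,"yaw":0},{"dx":0,"dy":0,"dz":0,"yaw":0},{"dx":0,"dy":0,"dz":0,"yaw":0}]' 0 30
python3 -m crank '[{"dx":0,"dy":0,"dz":0.5,"yaw":0},{"dx":0,"dy":0,"dz":1,"yaw":0},{"dx":0,"dy":0,"dz":1.5,"yaw":0},{"dx":0,"dy":0,"dz":1,"yaw":0},{"dx":0,"dy":0,"dz":0,"yaw":0}]'
```

```text
time: 9.55
position: [0.556, 0.0865, 0.0976]
tool_rot: [[-0.045, 0.999, 0.001], [0.999, 0.045, 0.0], [0.0, 0.001, -1.0]]
wrist_force: [-0.6, 0.1, 0.3]
gripper_width: 0.0871
grip_force: 0.0
time: 10.38
position: [0.5552, 0.087, 0.0967]
tool_rot: [[-0.046, 0.999, -0.0], [0.999, 0.046, -0.0], [-0.0, -0.0, -1.0]]
wrist_force: [-2.5, -0.3, 5.1]
gripper_width: 0.0571
grip_force: 30.0
time: 10.8
position: [0.5566, 0.0874, 0.1391]
tool_rot: [[-0.046, 0.999, 0.004], [0.999, 0.046, 0.0], [0.0, 0.004, -1.0]]
wrist_force: [0.6, 1.0, -3.4]
gripper_width: 0.0572
grip_force: 30.0
```

```bash
python3 -m crank '[{"dx":0.2,"dy":-1.05,"dz":0,"yaw":0.6},{"dx":0.3,"dy":-1.7,"dz":0,"yaw":0.6},{"dx":0.3,"dy":-2,"dz":0,"yaw":0.6},{"dx":0.35,"dy":-2.1,"dz":0,"yaw":0.7},{"dx":0.35,"dy":-2.1,"dz":0,"yaw":0.7},{"dx":0.35,"dy":-2.1,"dz":0,"yaw":0.7},{"dx":0.3,"dy":-2.1,"dz":0,"yaw":0.7},{"dx":0.3,"dy":-1.8,"dz":0,"yaw":0.6},{"dx":0.25,"dy":-1.4,"dz":0,"yaw":0.6},{"dx":0.2,"dy":-0.9,"dz":0,"yaw":0.5}]' |head -2
python3 -m crank '[{"dx":0,"dy":0,"dz":0,"yaw":0},{"dx":0,"dy":0,"dz":0,"yaw":0},{"dx":0,"dy":0,"dz":0,"yaw":0},{"dx":0,"dy":0,"dz":0,"yaw":0}]'|tail -1
python3 look.py w6 polfoot,.585,-.087,.045,.080,.097 poltop,.585,-.087,.045,.14,.2 a,.556,.08,.055,.037,.046 b,.573,-.008,.055,.037,.046
```

```text
time: 11.63
position: [0.584, -0.0879, 0.1359]
grip_force: 30.0
tcp [ 0.5842 -0.0839  0.1366] tool y deg 9.02 t 11.97 w 0.0571
polfoot 2414 [ 0.5833 -0.0785] [0.05  0.034] 9.3 zmed 0.0917
poltop 8415 [ 0.5846 -0.0849] [0.085 0.028] 9.1 zmed 0.171
a 2840 [0.5614 0.0635] [0.06  0.026] 8.7 zmed 0.0398
b 5332 [ 0.5743 -0.0208] [0.059 0.084] 8.7 zmed 0.0397
```

View pics/w6.png

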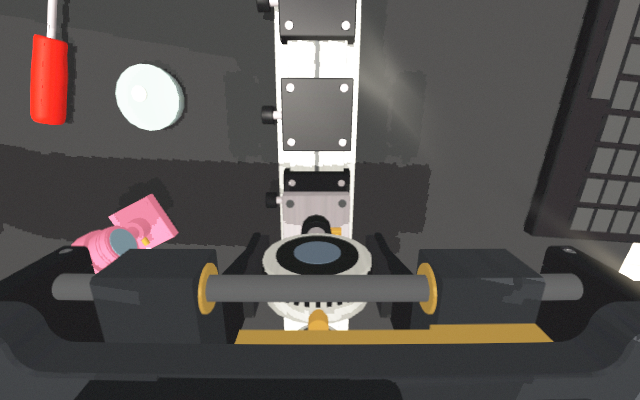

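Polariser foot (317,215) is over carrier c, and b (317,115) is free. A tighter measurement of b follows from this same kind of view after placing. The foot's leading edge gives its centre at about (.586,-.086), so I shift -1.5 mm in y and lower.

```bash
python3 -m crank '[{"dx":0,"dy":-0.15,"dz":-1,"yaw":0},{"dx":0,"dy":0,"dz":-1,"yaw":0},{"dx":0,"dy":0,"dz":-0.8,"yaw":0},{"dx":0,"dy":0,"dz":-0.5,"yaw":0},{"dx":0,"dy":0,"dz":-0.4,"yaw":0},{"dx":0,"dy":0,"dz":-0.2,"yaw":0},{"dx":0,"dy":0,"dz":-0.1,"yaw":0},{"dx":0,"dy":0,"dz":0,"yaw":0},{"dx":0,"dy":0,"dz":0,"yaw":0}]'
python3 -m crank '[{"dx":0,"dy":0,"dz":0,"yaw":0},{"dx":0,"dy":0,"dz":0,"yaw":0},{"dx":0,"dy":0,"dz":0,"yaw":0},{"dx":0,"dy":0,"dz":0,"yaw":0},{"dx":0,"dy":0,"dz":0,"yaw":0},{"dx":0,"dy":0,"dz":1,"yaw":0},{"dx":0,"dy":0,"dz":3,"yaw":0},{"dx":0,"dy":0,"dz":4,"yaw":0},{"dx":0,"dy":0,"dz":4,"yaw":0},{"dx":0,"dy":0,"dz":4,"yaw":0}]' 100 |tail -2
python3 -m crank '[{"dx":0,"dy":0,"dz":0,"yaw":0},{"dx":0,"dy":0,"dz":0,"yaw":0}]' |tail -1
python3 look.py w7 polfoot,.585,-.0877,.043,.047,.057 poltop,.585,-.0877,.045,.09,.15 c,.585,-.0877,.043,.037,.045 b,.573,-.008,.046,.037,.045 a,.557,.084,.046,.037,.045
```

```text
time: 12.77
position: [0.5845, -0.087, 0.0968]
tool_rot: [[-0.155, 0.988, 0.0], [0.988, 0.155, -0.0], [-0.0, 0.0, -1.0]]
wrist_force: [-1.2, -0.5, -0.6]
gripper_width: 0.0573
grip_force: 30.0
gripper_width: 0.0872
grip_force: 0.0
grip_force: 0.0
tcp [ 0.5857 -0.0868  0.2601] tool y deg 8.93 t 13.77 w 0.0872
polfoot 657 [ 0.5827 -0.0772] [0.049 0.024] 8.7 zmed 0.0516
poltop 1607 [ 0.5847 -0.0889] [0.059 0.024] 9.4 zmed 0.1363
c 463 [ 0.5833 -0.0752] [0.06  0.037] 8.4 zmed 0.0396
b 2374 [ 0.5729 -0.0084] [0.06  0.058] 8.9 zmed 0.0397
a 2961 [0.5588 0.0802] [0.06 0.06] 8.6 zmed 0.0397
```

View pics/w7.png

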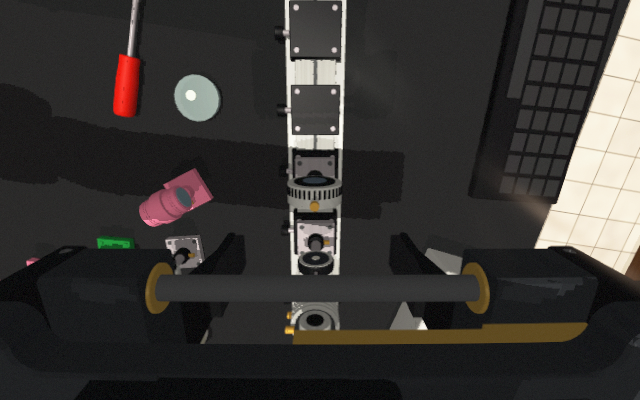

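All carriers are visible: a (315,30), b (315,109), and the polariser (315,190) on c. The polariser is within about 1–3 mm of c's centre. Next is the sample holder.

```bash
python3 -m crank '[{"dx":-1.9,"dy":3.27,"dz":0,"yaw":2.3},{"dx":-1.9,"dy":3.27,"dz":0,"yaw":2.3},{"dx":-1.9,"dy":3.27,"dz":0,"yaw":2.3},{"dx":-1.9,"dy":3.27,"dz":0,"yaw":2.3},{"dx":-1.9,"dy":3.27,"dz":0,"yaw":2.3},{"dx":-1.9,"dy":3.27,"dz":0,"yaw":2.3},{"dx":-1.9,"dy":3.27,"dz":0,"yaw":2.3},{"dx":-1.9,"dy":3.27,"dz":0,"yaw":2.3},{"dx":-1.9,"dy":3.27,"dz":0,"yaw":2.3},{"dx":-1.9,"dy":3.27,"dz":0,"yaw":2.3}]' |tail -1
python3 -m crank '[{"dx":0,"dy":0,"dz":0,"yaw":0},{"dx":0,"dy":0,"dz":0,"yaw":0},{"dx":0,"dy":0,"dz":0,"yaw":0}]' |tail -1
python3 look.py w8 samfoot,.396,.24,.045,.008,.016 samtop,.396,.24,.045,.06,.12
```

```text
grip_force: 0.0
grip_force: 0.0
tcp [0.3941 0.2391 0.2557] tool y deg 31.89 t 14.9 w 0.0872
samfoot 556 [0.3901 0.2518] [0.049 0.026] 32.2 zmed 0.0116
samtop 847 [0.3948 0.2448] [0.052 0.016] 32.4 zmed 0.1052
```

View pics/w8.png

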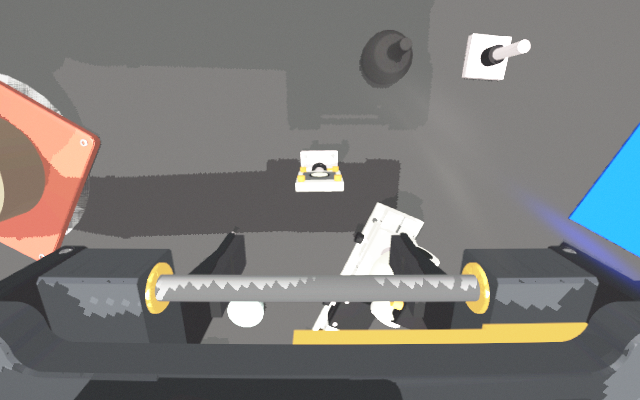

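The sample holder is at (319,172), centred between the fingers. Pick it up.

```bash
python3 -m crank '[{"dx":0.1,"dy":0.15,"dz":-3,"yaw":0.2},{"dx":0.1,"dy":0.15,"dz":-3.5,"yaw":0},{"dx":0,"dy":0,"dz":-3.5,"yaw":0},{"dx":0,"dy":0,"dz":-3.5,"yaw":0},{"dx":0,"dy":0,"dz":-3,"yaw":0},{"dx":0,"dy":0,"dz":-2.3,"yaw":0},{"dx":0,"dy":0,"dz":-1.2,"yaw":0},{"dx":0,"dy":0,"dz":0,"yaw":0},{"dx":0,"dy":0,"dz":0,"yaw":0},{"dx":0,"dy":0,"dz":0,"yaw":0}]' 
python3 -m crank '[{"dx":0,"dy":0,"dz":0,"yaw":0},{"dx":0,"dy":0,"dz":0,"yaw":0},{"dx":0,"dy":0,"dz":0,"yaw":0},{"dx":0,"dy":0,"dz":0,"yaw":0},{"dx":0,"dy":0,"dz":0,"yaw":0},{"dx":0,"dy":0,"dz":0,"yaw":0},{"dx":0,"dy":0,"dz":0,"yaw":0},{"dx":0,"dy":0,"dz":0,"yaw":0},{"dx":0,"dy":0,"dz":0,"yaw":0},{"dx":0,"dy":0,"dz":0,"yaw":0}]' 0 30
python3 -m crank '[{"dx":0,"dy":0,"dz":0.5,"yaw":0},{"dx":0,"dy":0,"dz":1.5,"yaw":0},{"dx":0,"dy":0,"dz":2,"yaw":0},{"dx":0,"dy":0,"dz":2.5,"yaw":0},{"dx":0,"dy":0,"dz":1.5,"yaw":0},{"dx":0,"dy":0,"dz":0,"yaw":0},{"dx":0,"dy":0,"dz":0,"yaw":0}]'
```

```text
time: 15.78
position: [0.3973, 0.2433, 0.0578]
tool_rot: [[-0.531, 0.847, 0.001], [0.847, 0.531, 0.001], [-0.0, 0.002, -1.0]]
wrist_force: [0.4, 0.5, 0.5]
gripper_width: 0.0868
grip_force: 0.0
time: 16.62
position: [0.3961, 0.2428, 0.0566]
tool_rot: [[-0.532, 0.847, -0.0], [0.847, 0.532, -0.0], [-0.0, -0.001, -1.0]]
wrist_force: [-2.1, -2.9, 4.7]
gripper_width: 0.052
grip_force: 29.9
time: 17.2
position: [0.3968, 0.2429, 0.1368]
tool_rot: [[-0.531, 0.847, 0.002], [0.847, 0.531, -0.0], [-0.001, 0.001, -1.0]]
wrist_force: [0.3, -0.8, -2.4]
gripper_width: 0.052
grip_force: 29.9
```

```bash
python3 -m crank '[{"dx":0.85,"dy":-1.2,"dz":0,"yaw":-1.1},{"dx":1.4,"dy":-2,"dz":0,"yaw":-2},{"dx":1.8,"dy":-2.6,"dz":0,"yaw":-2.5},{"dx":2,"dy":-2.8,"dz":0,"yaw":-2.5},{"dx":2,"dy":-2.8,"dz":0,"yaw":-2.5},{"dx":2,"dy":-2.8,"dz":0,"yaw":-2.5},{"dx":2,"dy":-2.8,"dz":0,"yaw":-2.5},{"dx":1.8,"dy":-2.6,"dz":0,"yaw":-2.5},{"dx":1.5,"dy":-2.2,"dz":0,"yaw":-2},{"dx":1.3,"dy":-1.8,"dz":0,"yaw":-2}]' |head -2
python3 -m crank '[{"dx":0.6,"dy":-1,"dz":-1,"yaw":-1},{"dx":0.3,"dy":-0.5,"dz":-1.5,"yaw":0},{"dx":0.1,"dy":0,"dz":-1.5,"yaw":0},{"dx":0,"dy":0,"dz":0,"yaw":0},{"dx":0,"dy":0,"dz":0,"yaw":0},{"dx":0,"dy":0,"dz":0,"yaw":0},{"dx":0,"dy":0,"dz":0,"yaw":0}]'|tail -1
python3 look.py w9 samfoot,.573,-.008,.045,.043,.06 samtop,.573,-.008,.045,.12,.2 a,.559,.08,.046,.037,.045
```

```text
time: 18.03
position: [0.5628, 0.0035, 0.1342]
grip_force: 30.0
tcp [ 0.572  -0.0072  0.0958] tool y deg 9.11 t 18.62 w 0.0516
samfoot 2529 [ 0.5717 -0.0009] [0.05  0.035] 9.4 zmed 0.0553
samtop 19226 [0.5704 0.0049] [0.08  0.045] 9.5 zmed 0.1824
a 7624 [0.5586 0.0807] [0.06  0.059] 9.1 zmed 0.0397
```

```bash
python3 look.py w10 samfoot,.573,-.008,.045,.044,.07
python3 - <<'E'
from h import *
p=cv2.imread('pics/w10.png'); cv2.imwrite('pics/w10c.png',cv2.resize(p[60:290,180:460],None,fx=2,fy=2))
E
```

```text
tcp [ 0.5723 -0.0074  0.0962] tool y deg 9.09 t 18.67 w 0.0514
samfoot 2964 [ 0.5721 -0.0009] [0.05  0.035] 9.7 zmed 0.0558
```

View pics/w10c.png

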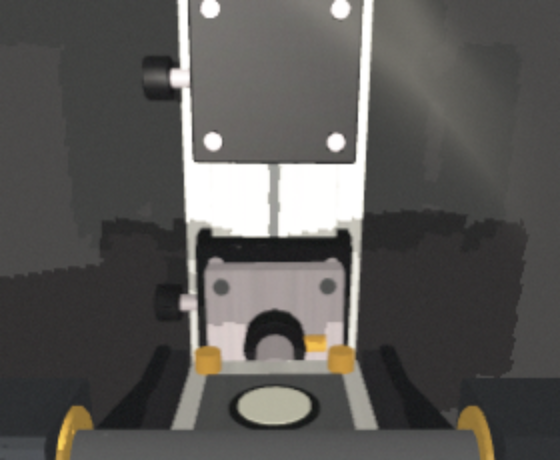

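The sample holder foot is centred over carrier b and about at its surface. I check the force, then release gently.

```bash
python3 -m crank '[{"dx":0,"dy":0,"dz":-0.1,"yaw":0},{"dx":0,"dy":0,"dz":0,"yaw":0},{"dx":0,"dy":0,"dz":0,"yaw":0}]'
python3 look.py w11 samfoot,.573,-.008,.045,.045,.07  a,.559,.08,.046,.037,.045
```

```text
time: 18.97
position: [0.5728, -0.0081, 0.0956]
tool_rot: [[-0.157, 0.988, 0.0], [0.988, 0.157, -0.0], [-0.0, 0.0, -1.0]]
wrist_force: [-0.3, 0.0, -2.7]
gripper_width: 0.0517
grip_force: 30.0
tcp [ 0.5728 -0.0081  0.0956] tool y deg 9.02 t 18.97 w 0.0517
samfoot 3014 [ 0.5726 -0.0017] [0.05  0.035] 9.1 zmed 0.0552
a 7694 [0.5587 0.0806] [0.06 0.06] 9.0 zmed 0.0397
```

Still hanging, about 3 mm above. Lower in small steps.

```bash
python3 -m crank '[{"dx":0,"dy":0,"dz":-0.1,"yaw":0},{"dx":0,"dy":0,"dz":-0.1,"yaw":0},{"dx":0,"dy":0,"dz":0,"yaw":0},{"dx":0,"dy":0,"dz":0,"yaw":0}]'
python3 -m crank '[{"dx":0,"dy":0,"dz":-0.1,"yaw":0},{"dx":0,"dy":0,"dz":0,"yaw":0},{"dx":0,"dy":0,"dz":0,"yaw":0}]'
python3 look.py w12 samfoot,.573,-.008,.045,.045,.07
```

```text
time: 19.35
position: [0.5727, -0.0081, 0.0934]
tool_rot: [[-0.157, 0.988, -0.0], [0.988, 0.157, 0.0], [0.0, -0.0, -1.0]]
wrist_force: [0.7, 0.6, -2.4]
gripper_width: 0.052
grip_force: 30.0
time: 19.6
position: [0.5727, -0.008, 0.0925]
tool_rot: [[-0.157, 0.988, -0.0], [0.988, 0.157, 0.0], [0.0, -0.0, -1.0]]
wrist_force: [-0.6, -0.3, -3.0]
gripper_width: 0.052
grip_force: 30.0
tcp [ 0.5727 -0.008   0.0925] tool y deg 9.03 t 19.6 w 0.052
samfoot 2992 [ 0.5725 -0.0016] [0.05  0.035] 9.5 zmed 0.0521
```

```bash
python3 -m crank '[{"dx":0,"dy":0,"dz":-0.05,"yaw":0},{"dx":0,"dy":0,"dz":0,"yaw":0},{"dx":0,"dy":0,"dz":0,"yaw":0},{"dx":0,"dy":0,"dz":0,"yaw":0},{"dx":0,"dy":0,"dz":0,"yaw":0},{"dx":0,"dy":0,"dz":1,"yaw":0},{"dx":0,"dy":0,"dz":3,"yaw":0},{"dx":0,"dy":0,"dz":4,"yaw":0},{"dx":0,"dy":0,"dz":4,"yaw":0},{"dx":0,"dy":0,"dz":4.5,"yaw":0}]' 100 |tail -2
python3 look.py w13 samtop,.573,-.008,.045,.1,.15 samfoot,.573,-.008,.045,.048,.056
python3 -m crank '[{"dx":-1.66,"dy":-2.4,"dz":0,"yaw":0.35},{"dx":-1.66,"dy":-2.4,"dz":0,"yaw":0.35},{"dx":-1.66,"dy":-2.4,"dz":0,"yaw":0.35},{"dx":-1.66,"dy":-2.4,"dz":0,"yaw":0.35},{"dx":-1.66,"dy":-2.4,"dz":0,"yaw":0.35},{"dx":-1.66,"dy":-2.4,"dz":0,"yaw":0.35},{"dx":-1.66,"dy":-2.4,"dz":0,"yaw":0.35},{"dx":-1.66,"dy":-2.4,"dz":0,"yaw":0.35},{"dx":-1.66,"dy":-2.4,"dz":0,"yaw":0.35},{"dx":-1.66,"dy":-2.4,"dz":0,"yaw":0.35}]' |tail -1
python3 -m crank '[{"dx":0,"dy":0,"dz":0,"yaw":0},{"dx":0,"dy":0,"dz":0,"yaw":0},{"dx":0,"dy":0,"dz":0,"yaw":0}]' |tail -1
python3 look.py w14 lensfoot,.406,-.248,.045,.008,.016 lenstop,.406,-.248,.045,.075,.1 ring,.406,-.248,.045,.094,.1
```

```text
gripper_width: 0.0867
grip_force: 0.0
tcp [ 0.5722 -0.0077  0.2561] tool y deg 9.06 t 20.48 w 0.0867
samtop 1135 [ 0.5733 -0.0059] [0.052 0.016] 9.7 zmed 0.144
samfoot 672 [0.5718 0.0021] [0.049 0.027] 9.3 zmed 0.0516
grip_force: 0.0
grip_force: 0.0
tcp [ 0.4072 -0.2474  0.2543] tool y deg 12.54 t 21.62 w 0.0871
lensfoot 349 [ 0.4065 -0.2459] [0.05  0.049] 12.7 zmed 0.0115
lenstop 1418 [ 0.4064 -0.2463] [0.04  0.053] 13.3 zmed 0.0897
ring 131 [ 0.4065 -0.2459] [0.017 0.016] 16.6 zmed 0.0948
```

View pics/w14.png

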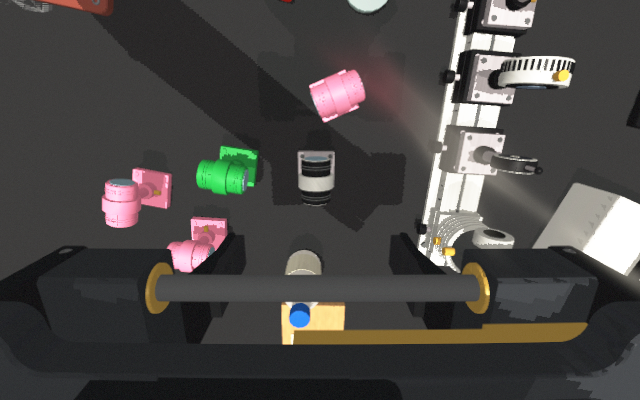

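The lens (317,180) is centred between the fingers, and the neighbours (green at 228,172) are clear. Pick it up.

```bash
python3 -m crank '[{"dx":-0.1,"dy":0.15,"dz":-3,"yaw":0.2},{"dx":0,"dy":0,"dz":-3.5,"yaw":0},{"dx":0,"dy":0,"dz":-3.5,"yaw":0},{"dx":0,"dy":0,"dz":-3.5,"yaw":0},{"dx":0,"dy":0,"dz":-3,"yaw":0},{"dx":0,"dy":0,"dz":-2.3,"yaw":0},{"dx":0,"dy":0,"dz":-1.1,"yaw":0},{"dx":0,"dy":0,"dz":0,"yaw":0},{"dx":0,"dy":0,"dz":0,"yaw":0},{"dx":0,"dy":0,"dz":0,"yaw":0}]' 
python3 -m crank '[{"dx":0,"dy":0,"dz":0,"yaw":0},{"dx":0,"dy":0,"dz":0,"yaw":0},{"dx":0,"dy":0,"dz":0,"yaw":0},{"dx":0,"dy":0,"dz":0,"yaw":0},{"dx":0,"dy":0,"dz":0,"yaw":0},{"dx":0,"dy":0,"dz":0,"yaw":0},{"dx":0,"dy":0,"dz":0,"yaw":0},{"dx":0,"dy":0,"dz":0,"yaw":0},{"dx":0,"dy":0,"dz":0,"yaw":0},{"dx":0,"dy":0,"dz":0,"yaw":0}]' 0 30
python3 -m crank '[{"dx":0,"dy":0,"dz":0,"yaw":0},{"dx":0,"dy":0,"dz":0,"yaw":0},{"dx":0,"dy":0,"dz":0.5,"yaw":0},{"dx":0,"dy":0,"dz":2,"yaw":0},{"dx":0,"dy":0,"dz":3,"yaw":0},{"dx":0,"dy":0,"dz":3.5,"yaw":0},{"dx":0,"dy":0,"dz":3.5,"yaw":0},{"dx":0,"dy":0,"dz":2.5,"yaw":0},{"dx":0,"dy":0,"dz":0,"yaw":0},{"dx":0,"dy":0,"dz":0,"yaw":0}]'
```

```text
time: 22.5
position: [0.4071, -0.2468, 0.0563]
tool_rot: [[-0.221, 0.975, 0.002], [0.975, 0.221, -0.001], [-0.002, 0.002, -1.0]]
wrist_force: [-0.1, 0.1, 0.1]
gripper_width: 0.087
grip_force: 0.0
time: 23.33
position: [0.4057, -0.2465, 0.0547]
tool_rot: [[-0.22, 0.975, -0.0], [0.975, 0.22, 0.0], [0.0, -0.0, -1.0]]
wrist_force: [-0.5, -0.1, -0.1]
gripper_width: 0.0334
grip_force: 30.0
time: 24.17
position: [0.4063, -0.2468, 0.2059]
tool_rot: [[-0.22, 0.975, 0.002], [0.975, 0.22, -0.002], [-0.002, 0.001, -1.0]]
wrist_force: [-1.3, -0.3, -3.4]
gripper_width: 0.0331
grip_force: 30.0
```

The width is 33 mm, though the ring is 41 mm, so the grip may be on the barrel. Look at it.

```bash
python3 look.py w15 foot,.406,-.247,.045,.150,.168 top,.406,-.247,.05,.22,.25
python3 - <<'E'
from h import *
p=cv2.imread('pics/w15.png'); cv2.imwrite('pics/w15c.png',cv2.resize(p[150:350,180:460],None,fx=2,fy=2))
E
```

```text
tcp [ 0.4063 -0.2468  0.2059] tool y deg 12.72 t 24.17 w 0.0331
foot 1961 [ 0.4051 -0.2379] [0.05  0.033] 13.9 zmed 0.1628
top 6349 [ 0.4067 -0.2469] [0.058 0.054] 12.4 zmed 0.2399
```

View pics/w15c.png

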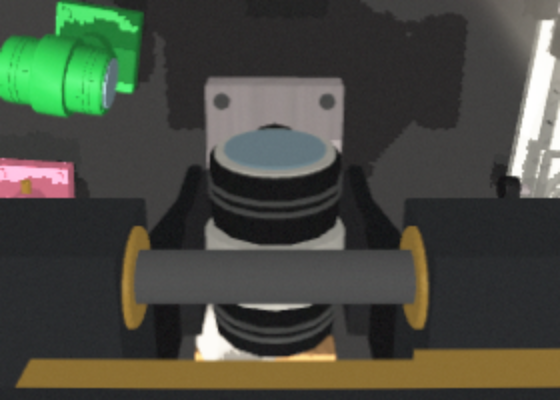

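The lens is upright and square in the grip. Carry it to carrier a.

```bash
python3 -m crank '[{"dx":0.6,"dy":1.2,"dz":0,"yaw":-0.3},{"dx":0.9,"dy":2.1,"dz":0,"yaw":-0.3},{"dx":1.2,"dy":2.6,"dz":0,"yaw":-0.3},{"dx":1.4,"dy":3,"dz":0,"yaw":-0.3},{"dx":1.4,"dy":3,"dz":0,"yaw":-0.3},{"dx":1.4,"dy":3,"dz":0,"yaw":-0.3},{"dx":1.4,"dy":3,"dz":0,"yaw":-0.3},{"dx":1.4,"dy":3,"dz":0,"yaw":-0.4},{"dx":1.4,"dy":3,"dz":0,"yaw":-0.4},{"dx":1.3,"dy":2.8,"dz":0,"yaw":-0.4}]' |head -2
python3 -m crank '[{"dx":1.2,"dy":2.6,"dz":-1,"yaw":-0.4},{"dx":0.9,"dy":2,"dz":-2,"yaw":0},{"dx":0.7,"dy":1.4,"dz":-2.5,"yaw":0},{"dx":0,"dy":0,"dz":-2,"yaw":0},{"dx":0,"dy":0,"dz":-1.5,"yaw":0},{"dx":0,"dy":0,"dz":-0.5,"yaw":0},{"dx":0,"dy":0,"dz":0,"yaw":0},{"dx":0,"dy":0,"dz":0,"yaw":0},{"dx":0,"dy":0,"dz":0,"yaw":0}]'|tail -1
python3 look.py w16 foot,.559,.08,.05,.056,.08 a,.559,.08,.05,.037,.045
```

```text
time: 25.05
position: [0.5291, 0.0223, 0.2028]
grip_force: 30.0
tcp [0.5582 0.0804 0.1105] tool y deg 9.0 t 25.8 w 0.0329
foot 1960 [0.5573 0.0893] [0.05  0.033] 9.7 zmed 0.0673
a 1143 [0.5582 0.0857] [0.06 0.05] 8.6 zmed 0.0396
```

```bash
python3 -m crank '[{"dx":0,"dy":0,"dz":-0.5,"yaw":0},{"dx":0,"dy":0,"dz":-0.5,"yaw":0},{"dx":0,"dy":0,"dz":-0.3,"yaw":0},{"dx":0,"dy":0,"dz":-0.15,"yaw":0},{"dx":0,"dy":0,"dz":-0.1,"yaw":0},{"dx":0,"dy":0,"dz":0,"yaw":0},{"dx":0,"dy":0,"dz":0,"yaw":0},{"dx":0,"dy":0,"dz":0,"yaw":0}]'
python3 look.py w17 foot,.559,.08,.05,.046,.07
```

```text
time: 26.52
position: [0.5576, 0.0803, 0.0947]
tool_rot: [[-0.157, 0.988, -0.0], [0.988, 0.157, -0.001], [-0.001, -0.0, -1.0]]
wrist_force: [-3.6, -0.3, 5.6]
gripper_width: 0.0333
grip_force: 30.0
tcp [0.5576 0.0803 0.0947] tool y deg 9.02 t 26.52 w 0.0333
foot 1854 [0.5565 0.0894] [0.05  0.033] 10.5 zmed 0.0518
```

Seated (contact force 5.6 N). Release, rise and move off so the fixed cameras can see all four.

```bash
python3 -m crank '[{"dx":0,"dy":0,"dz":0,"yaw":0},{"dx":0,"dy":0,"dz":0,"yaw":0},{"dx":0,"dy":0,"dz":0,"yaw":0},{"dx":0,"dy":0,"dz":0,"yaw":0},{"dx":0,"dy":0,"dz":0,"yaw":0},{"dx":0,"dy":0,"dz":1,"yaw":0},{"dx":0,"dy":0,"dz":3,"yaw":0},{"dx":0,"dy":0,"dz":4,"yaw":0},{"dx":0,"dy":0,"dz":4,"yaw":0},{"dx":0,"dy":0,"dz":4,"yaw":0}]' 100 |tail -2
python3 look.py w18 lensfoot,.559,.08,.045,.048,.056 lenstop,.559,.08,.045,.1,.145 
python3 -m crank '[{"dx":-1,"dy":3,"dz":2,"yaw":2},{"dx":-1,"dy":3,"dz":2,"yaw":2},{"dx":-1,"dy":3,"dz":0,"yaw":2},{"dx":-1,"dy":3,"dz":0,"yaw":2},{"dx":-1,"dy":3,"dz":0,"yaw":2},{"dx":-1,"dy":3,"dz":0,"yaw":2},{"dx":-1,"dy":3,"dz":0,"yaw":2},{"dx":-1,"dy":3,"dz":0,"yaw":2},{"dx":-1,"dy":3,"dz":0,"yaw":2},{"dx":-1,"dy":3,"dz":0,"yaw":2}]' |head -2
python3 - <<'E'
from h import *
C=dict(a=(.5585,.0806),b=(.573,-.0083),c=(.5847,-.0875),d=(.5985,-.174))
for n in('scene','top'):
    p,d=vision.camera(n); cv2.imwrite(f'pics/{n}2.png',p)
    v,u=np.nonzero(d>0); P=ray_pts(n,np.c_[u,v],d[v,u])
    for k,c in C.items():
        for l,z0,z1,R in(('car',.036,.045,.042),('foot',.048,.057,.04),('top',.09,.16,.045)):
            m=(np.hypot(P[:,0]-c[0],P[:,1]-c[1])<R)&(P[:,2]>z0)&(P[:,2]<z1)
            if m.sum()>20:
                r=cv2.minAreaRect(P[m,:2].astype(np.float32)); print(n,k,l,m.sum(),np.round(r[0],4),np.round(r[1],3),round(r[2],1))
a=cv2.imread('pics/scene2.png')[90:360,280:480]; b=cv2.imread('pics/top2.png')[80:200,170:470]
cv2.imwrite('pics/fin.png',np.hstack([cv2.resize(a,(400,540)),cv2.resize(b,(400,160)) if 0 else cv2.copyMakeBorder(cv2.resize(b,(400,160)),0,380,0,0,cv2.BORDER_CONSTANT)]))
E
```

```text
gripper_width: 0.0856
grip_force: 0.0
tcp [0.5573 0.0808 0.2568] tool y deg 9.06 t 27.4 w 0.0856
lensfoot 419 [0.557  0.0893] [0.049 0.032] 9.3 zmed 0.0516
lenstop 1812 [0.5579 0.0803] [0.04  0.053] 8.9 zmed 0.1296
time: 28.28
position: [0.4571, 0.3818, 0.295]
scene a car 81 [0.5825 0.0813] [0.012 0.062] 2.7
scene a foot 118 [0.5567 0.0788] [0.048 0.05 ] 8.6
scene a top 408 [0.5573 0.0775] [0.038 0.055] 1.2
scene b car 85 [ 0.5736 -0.0115] [0.06 0.06] 9.7
scene b foot 157 [ 0.5732 -0.0111] [0.051 0.055] 9.4
scene b top 648 [ 0.5729 -0.0094] [0.053 0.019] 10.2
scene c car 130 [ 0.5846 -0.0884] [0.06  0.064] 9.6
scene c foot 325 [ 0.5844 -0.0912] [0.05  0.054] 9.0
scene c top 738 [ 0.5845 -0.0922] [0.058 0.026] 8.0
scene d car 156 [ 0.5981 -0.1763] [0.061 0.063] 8.2
scene d foot 423 [ 0.5992 -0.1772] [0.05  0.053] 8.9
scene d top 395 [ 0.5993 -0.1779] [0.042 0.016] 15.1
top a car 156 [0.5573 0.08  ] [0.059 0.06 ] 9.0
top a foot 264 [0.5574 0.0794] [0.051 0.05 ] 7.8
top a top 466 [0.5562 0.079 ] [0.038 0.054] 5.7
top b car 185 [ 0.5708 -0.0091] [0.06 0.06] 9.2
top b foot 352 [ 0.5729 -0.0099] [0.05 0.05] 9.9
top b top 241 [ 0.5723 -0.0079] [0.053 0.018] 9.5
top c car 170 [ 0.5841 -0.0878] [0.061 0.06 ] 8.8
top c foot 293 [ 0.5834 -0.0906] [0.05 0.05] 8.5
top c top 363 [ 0.5828 -0.09  ] [0.057 0.024] 9.4
top d car 177 [ 0.5971 -0.1745] [0.061 0.061] 8.2
top d foot 324 [ 0.5988 -0.1759] [0.051 0.051] 10.1
top d top 189 [ 0.5978 -0.1759] [0.041 0.015] 9.5
```

View pics/fin.png

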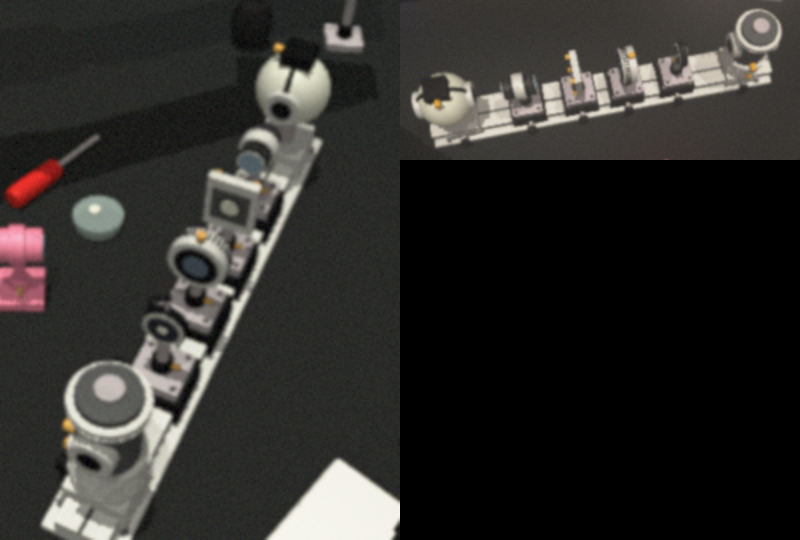

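The picture shows, from the source: iris, polariser, sample holder, lens, sphere, all upright. The polariser stands about 2.8 mm toward the source from c's centre while the others are within about 2 mm. There is plenty of time, so I centre it.

```bash
python3 -m crank '[{"dx":0.9,"dy":-3.4,"dz":0,"yaw":-1.43},{"dx":0.9,"dy":-3.4,"dz":0,"yaw":-1.43},{"dx":0.9,"dy":-3.4,"dz":0,"yaw":-1.43},{"dx":0.9,"dy":-3.4,"dz":0,"yaw":-1.43},{"dx":0.9,"dy":-3.4,"dz":0,"yaw":-1.43},{"dx":0.9,"dy":-3.4,"dz":0,"yaw":-1.43},{"dx":0.9,"dy":-3.4,"dz":0,"yaw":-1.43},{"dx":0.9,"dy":-3.4,"dz":0,"yaw":-1.43},{"dx":0.9,"dy":-3.4,"dz":0,"yaw":-1.43},{"dx":0.9,"dy":-3.4,"dz":0,"yaw":-1.43}]' |head -1
python3 -m crank '[{"dx":0.95,"dy":-3.3,"dz":-1,"yaw":-1.43},{"dx":0.95,"dy":-3.3,"dz":-1,"yaw":-1.43},{"dx":0.95,"dy":-3.3,"dz":-1,"yaw":-1.43},{"dx":0.95,"dy":-3.2,"dz":-1,"yaw":-1.43},{"dx":0,"dy":0,"dz":0,"yaw":0},{"dx":0,"dy":0,"dz":0,"yaw":0},{"dx":0,"dy":0,"dz":0,"yaw":0}]' |tail -1
python3 look.py w19 poltop,.585,-.09,.045,.09,.15
```

```text
time: 29.22
grip_force: 0.0
tcp [ 0.5857 -0.0901  0.2547] tool y deg 9.01 t 29.8 w 0.0868
poltop 1641 [ 0.5852 -0.0889] [0.058 0.024] 9.3 zmed 0.1364
```

```bash
python3 -m crank '[{"dx":0,"dy":0.1,"dz":-3,"yaw":0},{"dx":0,"dy":0,"dz":-3,"yaw":0},{"dx":0,"dy":0,"dz":-3,"yaw":0},{"dx":0,"dy":0,"dz":-3,"yaw":0},{"dx":0,"dy":0,"dz":-2.3,"yaw":0},{"dx":0,"dy":0,"dz":-1.5,"yaw":0},{"dx":0,"dy":0,"dz":0,"yaw":0},{"dx":0,"dy":0,"dz":0,"yaw":0},{"dx":0,"dy":0,"dz":0,"yaw":0},{"dx":0,"dy":0,"dz":0,"yaw":0}]' |head -2
python3 -m crank '[{"dx":0,"dy":0,"dz":0,"yaw":0},{"dx":0,"dy":0,"dz":0,"yaw":0},{"dx":0,"dy":0,"dz":0,"yaw":0},{"dx":0,"dy":0,"dz":0,"yaw":0},{"dx":0,"dy":0,"dz":0,"yaw":0},{"dx":0,"dy":0,"dz":0,"yaw":0},{"dx":0,"dy":0,"dz":0,"yaw":0},{"dx":0,"dy":0,"dz":0,"yaw":0},{"dx":0,"dy":0,"dz":0,"yaw":0},{"dx":0,"dy":0,"dz":0,"yaw":0}]' 0 30
python3 -m crank '[{"dx":0,"dy":0,"dz":0.5,"yaw":0},{"dx":0,"dy":0,"dz":0.5,"yaw":0},{"dx":-0.04,"dy":0.25,"dz":0,"yaw":0},{"dx":0,"dy":0,"dz":0,"yaw":0},{"dx":0,"dy":0,"dz":0,"yaw":0},{"dx":0,"dy":0,"dz":-0.4,"yaw":0},{"dx":0,"dy":0,"dz":-0.3,"yaw":0},{"dx":0,"dy":0,"dz":-0.2,"yaw":0},{"dx":0,"dy":0,"dz":-0.1,"yaw":0},{"dx":0,"dy":0,"dz":0,"yaw":0}]'
python3 -m crank '[{"dx":0,"dy":0,"dz":0,"yaw":0},{"dx":0,"dy":0,"dz":0,"yaw":0}]'
```

```text
time: 30.68
position: [0.5869, -0.0891, 0.0981]
time: 31.52
position: [0.5856, -0.0896, 0.0962]
tool_rot: [[-0.156, 0.988, -0.0], [0.988, 0.156, -0.0], [-0.0, -0.0, -1.0]]
wrist_force: [-1.9, -1.0, 2.9]
gripper_width: 0.0574
grip_force: 30.0
time: 32.35
position: [0.5851, -0.0871, 0.0963]
tool_rot: [[-0.156, 0.988, -0.001], [0.988, 0.156, -0.0], [-0.0, -0.001, -1.0]]
wrist_force: [-2.6, 0.4, 1.1]
gripper_width: 0.0571
grip_force: 30.0
time: 32.52
position: [0.585, -0.0871, 0.0962]
tool_rot: [[-0.156, 0.988, -0.001], [0.988, 0.156, -0.0], [-0.0, -0.001, -1.0]]
wrist_force: [-3.6, 0.6, 3.0]
gripper_width: 0.0572
grip_force: 30.0
```

```bash
python3 -m crank '[{"dx":0,"dy":0,"dz":0,"yaw":0},{"dx":0,"dy":0,"dz":0,"yaw":0},{"dx":0,"dy":0,"dz":0,"yaw":0},{"dx":0,"dy":0,"dz":0,"yaw":0},{"dx":0,"dy":0,"dz":0,"yaw":0},{"dx":0,"dy":0,"dz":1,"yaw":0},{"dx":0,"dy":0,"dz":3,"yaw":0},{"dx":0,"dy":0,"dz":4,"yaw":0},{"dx":0,"dy":0,"dz":4,"yaw":0},{"dx":0,"dy":0,"dz":4,"yaw":0}]' 100 |tail -2
python3 -m crank '[{"dx":-2,"dy":3,"dz":2,"yaw":2},{"dx":-2,"dy":3,"dz":2,"yaw":2},{"dx":-2,"dy":3,"dz":1,"yaw":2},{"dx":-1,"dy":3.4,"dz":0,"yaw":2},{"dx":-1,"dy":3.4,"dz":0,"yaw":2},{"dx":-1,"dy":3.4,"dz":0,"yaw":2},{"dx":-1,"dy":3.4,"dz":0,"yaw":2},{"dx":-1,"dy":3.4,"dz":0,"yaw":2},{"dx":-1,"dy":3.4,"dz":0,"yaw":2},{"dx":0,"dy":0,"dz":0,"yaw":0}]' |head -2
python3 - <<'E'
from h import *
C=dict(a=(.5575,.08),b=(.572,-.009),c=(.5845,-.0878),d=(.598,-.1745))
p,d=vision.camera('top'); cv2.imwrite('pics/top3.png',cv2.resize(p[80:200,170:470],None,fx=2.5,fy=2.5))
v,u=np.nonzero(d>0); P=ray_pts('top',np.c_[u,v],d[v,u])
for k,c in C.items():
    for l,z0,z1,R in(('car',.036,.045,.042),('foot',.048,.057,.04),('top',.09,.16,.045)):
        m=(np.hypot(P[:,0]-c[0],P[:,1]-c[1])<R)&(P[:,2]>z0)&(P[:,2]<z1)
        if m.sum()>20:
            r=cv2.minAreaRect(P[m,:2].astype(np.float32)); print(k,l,m.sum(),np.round(r[0],4),np.round(r[1],3),round(r[2],1))
E
```

```text
gripper_width: 0.0868
grip_force: 0.0
time: 34.18
position: [0.4619, 0.2147, 0.3077]
a car 155 [0.557  0.0799] [0.058 0.06 ] 9.0
a foot 262 [0.5569 0.0795] [0.05 0.05] 9.3
a top 467 [0.5567 0.0795] [0.04  0.054] 8.9
b car 187 [ 0.5706 -0.009 ] [0.059 0.06 ] 9.0
b foot 356 [ 0.5729 -0.0099] [0.051 0.05 ] 9.9
b top 239 [ 0.5727 -0.0078] [0.054 0.018] 9.5
c car 175 [ 0.5838 -0.088 ] [0.061 0.061] 8.6
c foot 296 [ 0.5836 -0.0878] [0.052 0.05 ] 8.7
c top 363 [ 0.5827 -0.0879] [0.057 0.025] 9.2
d car 175 [ 0.5971 -0.1742] [0.06 0.06] 9.0
d foot 316 [ 0.5983 -0.176 ] [0.051 0.051] 8.9
d top 190 [ 0.598  -0.1755] [0.04  0.015] 6.8
```

View pics/top3.png

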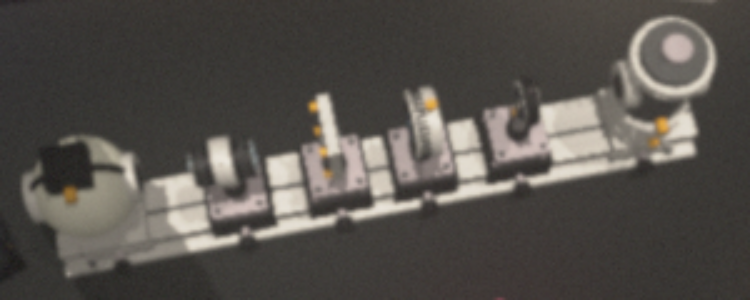

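The top view shows, from the sphere (80,190) to the source (670,60): lens, sample holder, polariser and iris, all upright, centred within about 2 mm and square within about 2°. Handing in.

```bash
python3 -c "
from cell import job
print(job.job_done())"
```

```text
the job is handed in; nothing more can be done
None
```

The beam line is finished and handed in: source, iris, polariser, sample holder, lens, sphere, with every optic upright, within about 2.5 mm of its carrier's centre and about 2° of square in the last top-camera check; about 34 s of the 128 s were used.

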